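Fasten a guard cover with a push rivet

TASK

Fasten the loose end of the black cover on the blue guard box: take the push rivet whose red centre pin still stands up out of its white collar from the wooden block, seat it fully in the cover's empty hole with the pin still up, and only then push the pin down until it is flush with the collar. The cover floats on soft foam and gives way, yet it cracks easily: never load it or the box with more than 20 N, so go by feel. Leave the spent rivet (pin already flush) and the other things where they are.

Things in the scene. Friction and masses are not known exactly. Their poses are not given: they have to be found in the camera images.
- guard: Blue steel guard box fixed on the green mat (3 mm thick), 110 x 170 mm and 42 mm high (four bolted feet add 15 mm on each 170 mm side); origin at the centre of its underside, x and y along its sides. It carries the cover.
- cover: Black plastic cover plate, 110 x 170 x 6 mm, origin at the centre of its underside, axes as guard. It floats on foam: unloaded its top is 55 mm above the box's underside; it can only sink, by up to 6 mm, about 1 mm for each 4 N after the first 1 to 2 N, and springs back. At its +y end a rivet is already fitted (white collar 10 mm high), at its -y end is the empty hole.
- hole (a point): Centre of the empty hole at the cover's top face (moves with the cover), 60 mm from the box's centre on its -y side. Through hole 11.5 mm wide, chamfered, empty space for 40 mm below. z up, axes as guard.
- rack: Wooden storage block fixed to the bench, 60 x 110 x 34 mm, origin at the centre of its underside; two holes 13 mm wide and 24 mm deep in its top, 30 mm to either side of the centre along its y axis. One holds the rivet to use, the other the spent rivet.
- rivet: The push rivet to use, standing in one of the block's holes. White round collar 24 mm wide, 10 mm high, to be gripped; below it a split shank 10 mm wide, 16 mm long whose lowest 6 mm taper to 5 mm. The origin is on the axis at the underside of the collar (the face that seats on the cover), z up along the axis towards the pin. About 26 g.
- pin (a joint): How far the red centre pin (11 mm wide) of the rivet is pressed in, m: 0 = standing 8 mm out of the collar, 0.008 = at its stop, flush with the collar's top. It starts between 0 and 0.0015. It stays where it is left and slides under about 9 N; the pin resists with this force all the way and then meets the stop.
- spent_rivet: A spent rivet of the same size and colours in the block's other hole, its pin already flush; leave it alone. Origin as for rivet.
- paste_tin: Blue round tin, 66 mm wide, 32 mm high, a bystander behind the work; origin at the centre of its underside.
- centre_punch: Steel centre punch, 106 mm long, 9 mm thick, lying on the bench between the box and the block, a bystander; origin under its middle.
- spray_can: Upright blue and white spray can, 52 mm wide, 161 mm high, a bystander at the back of the bench; origin at the centre of its underside.

How it is judged:
By the outcome, as a careful person would: the job done as asked, in the order asked, and still so for the second after the job is handed in, with the robot touching nothing.
It also fails if it takes over 48 s, if anything falls off the work surface, if the arm or the gripper's body presses on something with over 40 N, if the wrist force passes 120 N, or if a joint passes its speed limit or range.

ROBOT

A 6-joint arm with a two-finger parallel gripper is mounted at the origin on a cart in front of the work surface, level with it; the furniture and walls round the work are solid. World frame = base frame: x ahead of the robot, y to its left, z up, the work surface at z = 0. Lengths are in m, angles in rad, forces in N, time in s.
With the tool pointing down it reaches from about 0.2 to 0.875 m from the base axis. Payload 3.4 kg.
Tool frame: the origin (TCP) lies at the very end of the fingers, on their centre line; the grasp point (between the pads) lies 19 mm behind it (r.pinch_z is the distance from the TCP to the grasp point, in m); z points along the fingers, y is the line along which they close (so a half turn about z gives the same grasp; the last joint's range is limited). The gripper opens to 94 mm and grips with 3 to 60 N. Pads are 16 mm wide; open, the fingers measure 119 mm over their backs; the gripper's body (75 mm by 177 mm) begins 78 mm behind the grasp point.
Start: joints at [1.014, 0.276, 1.505, -0, 1.361, -0.121], TCP at [0.243, 0.521, 0.205] pointing down, gripper open.
Joint ranges: [-2.89, 2.89], [-0.75, 2.08], [0.22, 2.7], [-1.18, 4.32], [0.11, 2.71], [-2.7, 2.7]. Speed limits (rad/s): [2.57, 2.57, 3.14, 3.14, 3.14, 3.14].

INTERFACE

Orientations are given as a rotation vector (axis times angle).
In Python, from station import r gives the robot as it stands.
- The arm moves only by the shell command python3 -m creep 'ROWS' [FORCE]. ROWS is JSON, a list of rows, each an object with "delta_pos": the shift along the world's x, y, z in m, a list of three; "roll": the turn about the world's z in degrees; "jaw": the finger opening in m, from 0 to 0.094. In form: [{"delta_pos": [dx, dy, dz], "roll": roll, "jaw": jaw}, ...]. A call has exactly 5 rows; each row is the pose to reach, as a shift and turn from the pose commanded when the call began; what a row does not reach only later rows make up. A row lasts 1/8 s, in which the tool goes at most 62.5 mm and 10.7 degrees, less where a joint would pass 70% of its speed; a pose out of reach is approached as far as the arm can. A call with a gripper value outside its range is refused whole. The fingers move at their own pace and stop on an object; FORCE is the grip in N (left out, the last holds). Time passes only in rows, so rows that repeat a pose let the fingers close, or fill a call up. It gives the time, the measured TCP pose, the force, the opening and the grip force at its end, in the units of the state.
- r.get_state(): the state, without advancing time (a new reading comes with each control period).
- r.capture(name): name is "scene" or "top" or "wrist"; returns a dict with "pixels" (420x560x3 uint8, blue, green, red), "camera_matrix" (3x3 intrinsics, pixels), "k1" (the pictures are not rectified: a ray, as slopes to the right and down, at radius r is drawn at 1 + k1 r^2 times it, then the intrinsics apply), "origin" and "rotation" of the camera in the world; the wrist camera has in their place "mount" (4x4, takes a point from camera to tool coordinates, whose origin is the TCP and whose axes are the flange's). Camera axes: x right, y up, looking along -z (the intrinsics and any distortion apply to the point x, -y, -z); pixel columns grow to the right and rows downward; lengths in m; the calibration is good to about 2 mm. A picture is of the moment at which its call begins: read the wrist's pose just before it. There is no depth.
- r.close_job(): hands the job in; it is judged then, once.
The state is a dict: "clock": time; "joint_pos": joint angles; "qvel": joint speeds; "joint_torque": joint torques, N m; "tcp_pos": TCP position; "tool_rot": TCP orientation; "force": force on the tool from outside, world axes, zero at the start; "torque": the same for the moment, N m; "grip_width": opening from 0.0 (shut) to 1.0 (fully open); "gripper_force": force on a finger pad.
Only numpy, scipy, OpenCV 4.12 (cv2) and the standard library are available. Lean on these libraries where they do the work, as an engineer would, in place of code of your own. Each camera call takes 0.05 s, during which the arm holds its last target. There are 200 camera calls.

## Working session

There is one attempt and no reset: what is moved stays moved. The work goes in short steps, Python scripts to look and compute and a shell command to move; the robot and the scene stay as the last step left them, time stands still between calls to the robot, and variables do not carry over. Pictures are saved under pics/ and viewed, at most 10 in all, crops included, and the job is handed in when it is done.

```bash
ls; mkdir -p pics; cat > h.py <<'E'
import numpy as np, cv2
from scipy.spatial.transform import Rotation as R
from station import r
def cam(c,st=None):
    if 'mount' in c:
        M=np.array(c['mount']);Rt=R.from_rotvec(st['tool_rot']).as_matrix()
        return Rt@M[:3,3]+np.array(st['tcp_pos']),Rt@M[:3,:3]
    return np.array(c['origin']),np.array(c['rotation'])
def ray(c,u,v,st=None):
    K=np.array(c['camera_matrix']);k=c['k1']
    d=np.array([(u-K[0,2])/K[0,0],(v-K[1,2])/K[1,1]]);s=d.copy()
    for _ in range(30): s=d/(1+k*(s@s))
    o,Rm=cam(c,st);return o,Rm@np.array([s[0],-s[1],-1.])
def onz(c,u,v,z,st=None):
    o,d=ray(c,u,v,st);return o+d*(z-o[2])/d[2]
def proj(c,p,st=None):
    K=np.array(c['camera_matrix']);o,Rm=cam(c,st)
    q=Rm.T@(np.array(p)-o);s=np.array([q[0],-q[1]])/-q[2];s=s*(1+c['k1']*(s@s))
    return K[0,0]*s[0]+K[0,2],K[1,1]*s[1]+K[1,2]
E
python3 - <<'E'
from h import *
import pickle
st=r.get_state();print(st)
for n in('scene','top','wrist'):
    c=r.capture(n);c['st']=st;pickle.dump(c,open(n+'0.pkl','wb'));cv2.imwrite(f'pics/{n}0.png',c['pixels'])
    print(n,c['camera_matrix'],c['k1'],*cam(c,st))
E
```

```text
pics
{'clock': 0.0, 'joint_pos': array([ 1.01402823e+00,  2.76571213e-01,  1.50613039e+00, -3.43030983e-05,
        1.36072199e+00, -1.20983086e-01]), 'qvel': array([ 0.00174456, -0.00099529, -0.00063874, -0.00095541, -0.0001972 ,
        0.00052254]), 'joint_torque': array([ 2.49877281e-03, -4.04579115e+01, -2.37233537e+01,  7.04368693e-02,
        3.43021145e-02, -1.52563257e-04]), 'tcp_pos': array([0.24241632, 0.52075498, 0.20461943]), 'tool_rot': array([-6.78989750e-01, -3.06674823e+00,  2.72948474e-03]), 'force': array([-0.34703981, -0.08575756,  0.09025855]), 'torque': array([-0.02806915, -0.01671226, -0.0051613 ]), 'gripper_force': 0.0, 'grip_width': 0.9986053416319289}
scene [[398.31232938   0.         282.9258909 ]
 [  0.         398.31232938 207.69864806]
 [  0.           0.           1.        ]] -0.10096760751676824 [ 0.02252148 -0.32891434  0.55593254] [ 0.85946777 -0.49142385 -0.97857645]
top [[467.05192443   0.         274.47410534]
 [  0.         467.05192443 214.93259773]
 [  0.           0.           1.        ]] -0.02128360547182106 [0.56019599 0.00706269 1.16579361] [ 0.03397592 -0.06396745 -1.56638975]
wrist [[359.48420511   0.         286.58084584]
 [  0.         359.48420511 211.24093026]
 [  0.           0.           1.        ]] -0.06643734930167625 [0.17210762 0.55268998 0.38320366] [[ 0.42246895 -0.87384631 -0.24065039]
 [ 0.90637502  0.40669669  0.1143771 ]
 [-0.00207629 -0.26644028  0.96384919]]
```

View pics/top0.png

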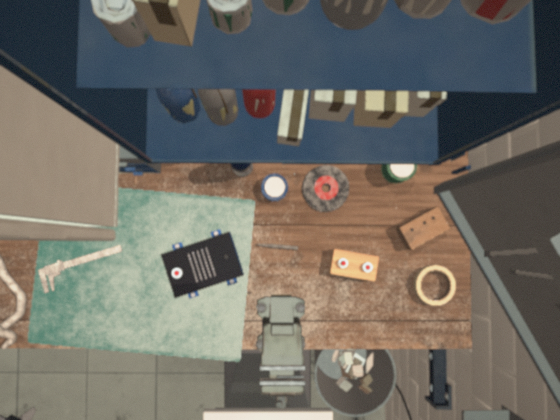

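View pics/scene0.png

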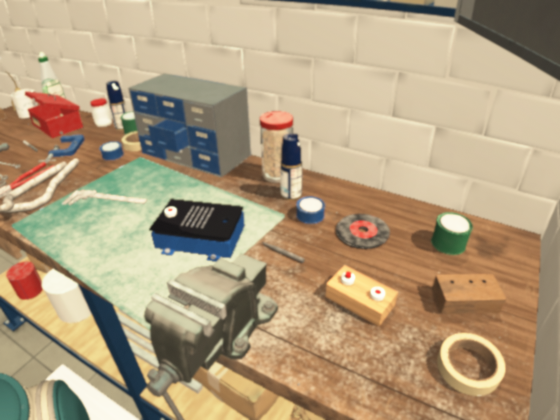

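The top view shows the guard near (203,265) with its fitted rivet at (177,273). The block is at (355,265), with rivets at (343,264) and (368,268). A vise at (282,340) stands in front. In the scene view the pin of the left rivet (348,278) seems to stand up. I'll take enlarged crops next.

```bash
sed -i "s/np.array(c\['rotation'\])/R.from_rotvec(c['rotation']).as_matrix()/" h.py
python3 - <<'E'
import cv2,numpy as np
t=cv2.imread('pics/top0.png');s=cv2.imread('pics/scene0.png')
def crop(im,x,y,w,h,k): return cv2.resize(im[y:y+h,x:x+w],None,fx=k,fy=k,interpolation=cv2.INTER_CUBIC)
a=np.hstack([crop(t,155,225,100,75,4),crop(t,315,230,100,75,4)])
b=np.hstack([crop(s,145,190,100,75,4),crop(s,318,255,100,75,4)])
cv2.imwrite('pics/crop0.png',np.vstack([a,b]))
E
```

```text
(no output)
```

View pics/crop0.png

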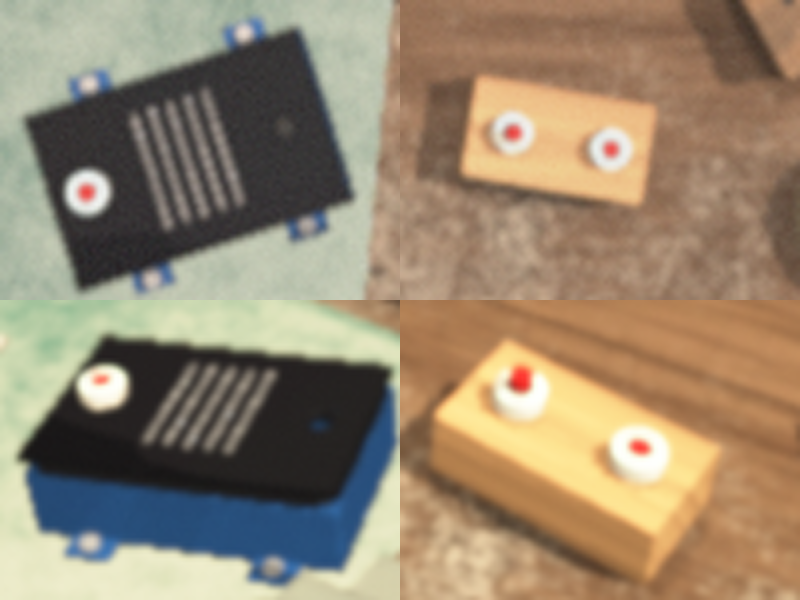

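```bash
python3 - <<'E'
from h import *
import pickle
T=pickle.load(open('top0.pkl','rb'));S=pickle.load(open('scene0.pkl','rb'))
f=lambda c,x,y,ox,oy,z:onz(c,ox+x/4-.375,oy+y/4-.375,z).round(4)
def both(n,t,s,z,ot,os):print(n,f(T,*t,*ot,z),f(S,*s,*os,z))
g=(155,225);k=(315,230);sg=(145,190);sk=(318,255)
both('hole',(285,127),(320,125),.058,g,sg)
both('fitted',(87,192),(101,79),.068,g,sg)
both('rivet',(113,132),(121,91),.044,k,sk)
both('spent',(211,149),(240,147),.044,k,sk)
for n,P,o,z in(('cover',[(25,117),(298,28),(354,200),(80,290)],g,.058),('rack',[(76,75),(257,103),(242,206),(61,177)],k,.034)):
    c=np.array([f(T,*p,*o,z) for p in P]);print(n,c.mean(0),c.tolist())
    e=c[1]-c[0]+c[2]-c[3];print(np.degrees(np.arctan2(e[1],e[0])),np.linalg.norm(e)/2)
c=f(T,285,127,*g,.058)-f(T,87,192,*g,.068);print('h-f',c,np.degrees(np.arctan2(c[1],c[0])),np.linalg.norm(c[:2]))
for u,v in [(258,245),(298,248),(240,165),(275,187)]: print(onz(T,u,v,0.01))
print('vise',onz(T,262,297,.1),onz(T,303,297,.1))
st=T['st'];m=R.from_rotvec(st['tool_rot']).as_matrix();print(m)
E
```

```text
hole [0.5309 0.1004 0.058 ] [0.525  0.0975 0.058 ]
fitted [0.4931 0.2145 0.068 ] [0.491  0.2147 0.068 ]
rivet [ 0.5164 -0.1788  0.044 ] [ 0.5107 -0.1804  0.044 ]
spent [ 0.5063 -0.2379  0.044 ] [ 0.5039 -0.238   0.044 ]
cover [0.5123  0.15645 0.058  ] [[0.5363, 0.2535, 0.058], [0.5894, 0.0933, 0.058], [0.4882, 0.0594, 0.058], [0.4353, 0.2196, 0.058]]
-71.69390203822496 0.1687395626401823
rack [ 0.51105 -0.2085   0.034  ] [[0.5503, -0.1582, 0.034], [0.5336, -0.2684, 0.034], [0.4715, -0.2586, 0.034], [0.4888, -0.1488, 0.034]]
-98.78529871788461 0.1113058848399311
h-f [ 0.0378 -0.1141 -0.01  ] -71.67056814713149 0.12019837769287904
[0.55789876 0.02552594 0.01      ]
[ 0.55080805 -0.07333512  0.01      ]
[0.75683898 0.07147938 0.01      ]
[ 0.7021252  -0.01599774  0.01      ]
vise [0.44066963 0.01443004 0.1       ] [ 0.44075502 -0.07845642  0.1       ]
[[-9.06541894e-01  4.22114809e-01 -9.39068988e-04]
 [ 4.22115812e-01  9.06540551e-01 -1.57213645e-03]
 [ 1.87682038e-04 -1.82160343e-03 -9.99998323e-01]]
```

```bash
python3 -m creep '[{"delta_pos":[0.03,-0.05,0],"roll":-10,"jaw":0.094},{"delta_pos":[0.06,-0.1,0],"roll":-20,"jaw":0.06},{"delta_pos":[0.09,-0.15,0],"roll":-30,"jaw":0.05},{"delta_pos":[0.12,-0.2,0],"roll":-40,"jaw":0.05},{"delta_pos":[0.15,-0.25,0],"roll":-50,"jaw":0.05}]' 10; python3 -m creep '[{"delta_pos":[0.03,-0.04,0],"roll":-10,"jaw":0.05},{"delta_pos":[0.06,-0.08,0],"roll":-20,"jaw":0.05},{"delta_pos":[0.09,-0.12,0],"roll":-24,"jaw":0.05},{"delta_pos":[0.12,-0.16,0],"roll":-24,"jaw":0.05},{"delta_pos":[0.12,-0.16,0],"roll":-24,"jaw":0.05}]'
python3 - <<'E'
from h import *
import pickle
st=r.get_state();c=r.capture('wrist');c['st']=st;pickle.dump(c,open('w1.pkl','wb'));cv2.imwrite('pics/w1.png',c['pixels'])
print(st['tcp_pos'],R.from_rotvec(st['tool_rot']).as_matrix().round(3),st['joint_pos'],proj(c,[.53,.10,.058],st))
E
```

```text
clock: 0.78
tcp_pos: [0.3933, 0.2696, 0.2054]
tool_rot: [1.919, 2.488, 0.0]
force: [-0.1, 0.5, -0.0]
grip_width: 0.61
gripper_force: 0.0
clock: 1.4
tcp_pos: [0.5145, 0.1087, 0.2049]
tool_rot: [2.392, 2.035, -0.001]
force: [-0.0, 0.7, 0.4]
grip_width: 0.534
gripper_force: 0.0
[0.51453721 0.10865368 0.20491148] [[ 0.16   0.987  0.   ]
 [ 0.987 -0.16  -0.001]
 [-0.001  0.    -1.   ]] [ 7.64201467e-02  2.02292581e-01  1.60761146e+00 -9.12855977e-04
  1.33169015e+00  2.37587392e-01] (np.float64(304.4157381108711), np.float64(203.25824105617477))
```

View pics/w1.png

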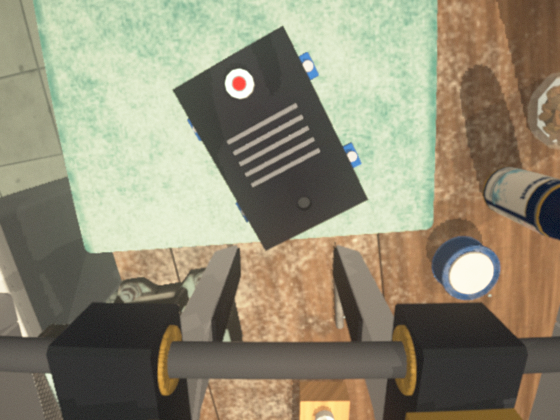

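The wrist view shows the empty hole at (304,203), as predicted, so the estimate of (0.530, 0.100) holds. Next is the rivet.

```bash
python3 -m creep '[{"delta_pos":[0,-0.055,0],"roll":0,"jaw":0.05},{"delta_pos":[0,-0.11,0],"roll":0,"jaw":0.05},{"delta_pos":[0.001,-0.165,-0.01],"roll":0,"jaw":0.05},{"delta_pos":[0.001,-0.22,-0.03],"roll":0,"jaw":0.05},{"delta_pos":[0.001,-0.27,-0.06],"roll":0,"jaw":0.05}]';python3 -m creep '[{"delta_pos":[0,-0.018,0],"roll":0,"jaw":0.05},{"delta_pos":[0,-0.018,0],"roll":0,"jaw":0.05},{"delta_pos":[0,-0.018,0],"roll":0,"jaw":0.05},{"delta_pos":[0,-0.018,0],"roll":0,"jaw":0.05},{"delta_pos":[0,-0.018,0],"roll":0,"jaw":0.05}]'
python3 - <<'E'
from h import *
import pickle
c=pickle.load(open('w1.pkl','rb'));print('hole',onz(c,304,203,.058,c['st']))
st=r.get_state();c=r.capture('wrist');c['st']=st;pickle.dump(c,open('w2.pkl','wb'));cv2.imwrite('pics/w2.png',c['pixels'])
print(st['tcp_pos'],proj(c,[.5155,-.179,.052],st),proj(c,[.5155,-.179,.044],st))
E
```

```text
clock: 2.08
tcp_pos: [0.5141, -0.159, 0.1458]
tool_rot: [2.386, 2.041, 0.003]
force: [0.5, 0.3, -0.9]
grip_width: 0.533
gripper_force: 0.0
clock: 2.7
tcp_pos: [0.5141, -0.1757, 0.1461]
tool_rot: [2.386, 2.042, 0.001]
force: [-0.2, -0.4, 0.0]
grip_width: 0.533
gripper_force: 0.0
hole [0.52965342 0.10030838 0.058     ]
[ 0.51405224 -0.17567816  0.14607015] (np.float64(288.9383991004544), np.float64(216.16585692832544)) (np.float64(288.8717193939218), np.float64(213.40101753730403))
```

View pics/w2.png

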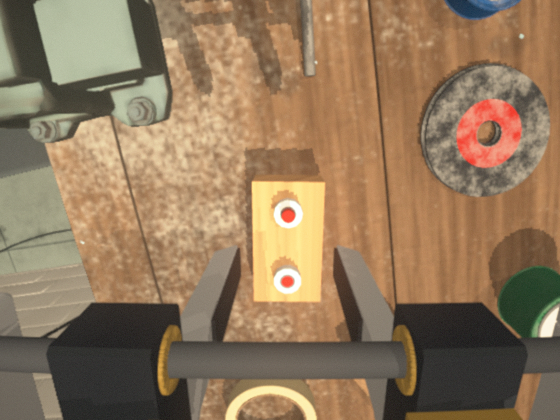

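Pin and collar of the rivet to use sit at (288,215), so the rivet is at (0.515, -0.1795). I'll descend and grip low on the collar.

```bash
python3 -m creep '[{"delta_pos":[0.001,-0.0038,-0.03],"roll":0,"jaw":0.05},{"delta_pos":[0.001,-0.0038,-0.06],"roll":0,"jaw":0.05},{"delta_pos":[0.001,-0.0038,-0.085],"roll":0,"jaw":0.05},{"delta_pos":[0.001,-0.0038,-0.1],"roll":0,"jaw":0.05},{"delta_pos":[0.001,-0.0038,-0.109],"roll":0,"jaw":0.05}]';python3 -m creep '[{"delta_pos":[0,0,0],"roll":0,"jaw":0.05},{"delta_pos":[0,0,0],"roll":0,"jaw":0.03},{"delta_pos":[0,0,0],"roll":0,"jaw":0.02},{"delta_pos":[0,0,0],"roll":0,"jaw":0.015},{"delta_pos":[0,0,0],"roll":0,"jaw":0.015}]' 25
```

```text
clock: 3.38
tcp_pos: [0.5148, -0.1804, 0.036]
tool_rot: [-2.388, -2.041, 0.0]
force: [-0.5, 0.2, -0.1]
grip_width: 0.532
gripper_force: 0.0
clock: 4.0
tcp_pos: [0.5151, -0.1807, 0.037]
tool_rot: [2.388, 2.04, 0.001]
force: [-0.5, 0.2, 2.5]
grip_width: 0.246
gripper_force: 25.0
```

```bash
python3 -m creep '[{"delta_pos":[0,0,0.01],"roll":0,"jaw":0.015},{"delta_pos":[0,0,0.03],"roll":0,"jaw":0.015},{"delta_pos":[0,0,0.06],"roll":0,"jaw":0.015},{"delta_pos":[0,0,0.09],"roll":0,"jaw":0.015},{"delta_pos":[0,0,0.11],"roll":0,"jaw":0.015}]';python3 -m creep '[{"delta_pos":[0.003,0.05,0],"roll":0,"jaw":0.015},{"delta_pos":[0.006,0.1,0],"roll":0,"jaw":0.015},{"delta_pos":[0.009,0.15,0],"roll":0,"jaw":0.015},{"delta_pos":[0.012,0.2,0],"roll":0,"jaw":0.015},{"delta_pos":[0.0147,0.25,0],"roll":0,"jaw":0.015}]'
python3 -m creep '[{"delta_pos":[0,0.015,0],"roll":0,"jaw":0.015},{"delta_pos":[0,0.015,0],"roll":0,"jaw":0.015},{"delta_pos":[0,0.015,0],"roll":0,"jaw":0.015},{"delta_pos":[0,0.015,0],"roll":0,"jaw":0.015},{"delta_pos":[0,0.015,0],"roll":0,"jaw":0.015}]'
python3 - <<'E'
from h import *
import pickle
st=r.get_state();c=r.capture('wrist');c['st']=st;pickle.dump(c,open('w3.pkl','wb'))
s=r.capture('scene');s['st']=st;pickle.dump(s,open('s3.pkl','wb'))
t=np.array(st['tcp_pos']);print(t,proj(c,t,st),proj(c,[.5297,.1003,.058],st),proj(s,t,st),proj(s,[.5297,.1003,.058]))
def crop(im,x,y,w,h,k): return cv2.resize(im[y:y+h,x:x+w],None,fx=k,fy=k,interpolation=cv2.INTER_CUBIC)
u,v=map(int,proj(s,t))
cv2.imwrite('pics/c3.png',np.hstack([crop(c['pixels'],220,140,133,200,3),crop(s['pixels'],u-66,v-80,133,200,3)]));print(u,v)
E
```

```text
clock: 4.62
tcp_pos: [0.5152, -0.1807, 0.1486]
tool_rot: [2.387, 2.04, 0.001]
force: [0.0, 0.5, -0.1]
grip_width: 0.241
gripper_force: 25.0
clock: 5.25
tcp_pos: [0.5295, 0.0711, 0.1471]
tool_rot: [2.388, 2.04, 0.001]
force: [0.0, -0.9, -0.5]
grip_width: 0.242
gripper_force: 25.0
clock: 5.88
tcp_pos: [0.5295, 0.0834, 0.1465]
tool_rot: [2.39, 2.039, -0.0]
force: [0.4, -0.5, -0.4]
grip_width: 0.242
gripper_force: 25.0
[0.52953469 0.08343567 0.14650316] (np.float64(286.498539205728), np.float64(259.88552991948393)) (np.float64(283.29579051681065), np.float64(193.28940463334914)) (np.float64(227.57332582210682), np.float64(185.21487961491223)) (np.float64(224.85832999008534), np.float64(219.25166225175838))
227 185
```

View pics/c3.png

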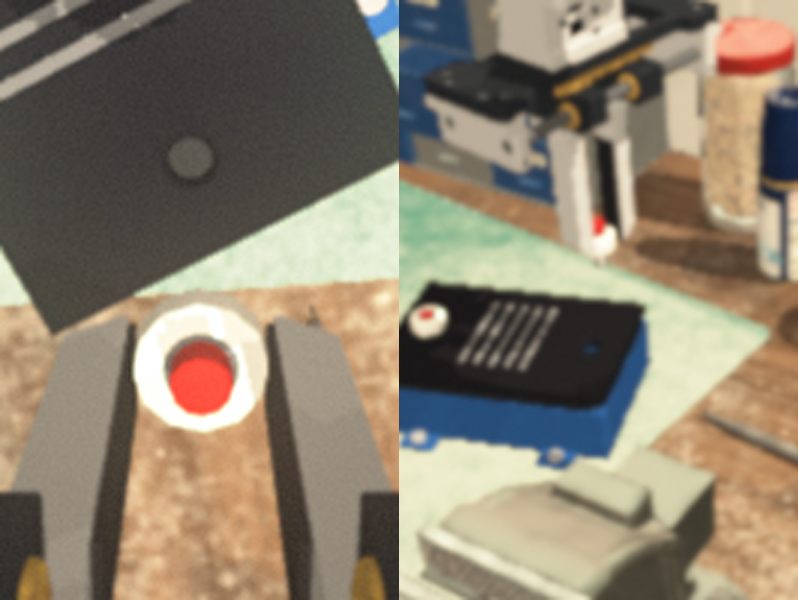

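The rivet is held upright with its pin up: collar at (286.7,262.0) and hole at (283.3,192.4) in full wrist pixels.

```bash
python3 - <<'E'
from h import *
import pickle
c=pickle.load(open('w3.pkl','rb'));st=c['st'];t=st['tcp_pos']
for z in(.152,.154): print('rivet-tcp',onz(c,286.7,262.0,z,st)-t)
h=onz(c,283.3,192.4,.058,st);print('hole',h,h-t)
# refine by thresholding
hsv=cv2.cvtColor(c['pixels'],cv2.COLOR_BGR2HSV)
m=(hsv[...,1]<60)&(hsv[...,2]>170);m[:236]=0;m[288:]=0;m[:,:262]=0;m[:,312:]=0
pts=np.argwhere(m)[:,::-1].astype(np.float32);print(cv2.minEnclosingCircle(pts))
g=cv2.cvtColor(c['pixels'],cv2.COLOR_BGR2GRAY)[172:212,263:303];b=cv2.GaussianBlur(g,(3,3),0)
print(b[8:34:1,8:34:1])
E
```

```text
rivet-tcp [0.00029212 0.0011369  0.00549684]
rivet-tcp [0.00043009 0.00199797 0.00749684]
hole [0.52981407 0.10098275 0.058     ] [ 0.00027938  0.01754707 -0.08850316]
((282.68310546875, 258.3594665527344), 27.102750778198242)
[[60 59 60 59 59 58 58 59 59 58 58 58 59 59 60 61 60 60 61 62 62 63 63 62
  62 63]
 [60 59 59 59 59 58 58 59 59 59 58 59 59 59 59 60 60 60 61 63 63 63 63 62
  62 63]
 [60 60 59 59 59 59 59 60 61 60 59 58 58 59 59 59 60 60 62 63 63 63 63 63
  62 62]
 [60 61 61 60 60 60 60 59 59 59 59 57 58 59 59 59 59 61 63 63 62 62 63 63
  63 62]
 [60 61 61 61 60 60 60 58 57 57 59 59 58 58 59 59 59 60 62 62 62 62 62 63
  63 63]
 [59 59 60 61 59 58 58 58 58 59 64 66 66 64 63 62 60 59 59 60 61 62 62 62
  63 64]
 [58 58 59 60 59 57 57 59 63 68 74 78 78 76 74 70 65 59 57 58 61 62 62 63
  64 64]
 [59 59 59 58 58 58 60 66 73 79 84 87 87 86 85 82 76 66 59 58 60 62 64 64
  64 64]
 [60 59 58 58 57 59 67 76 82 85 89 91 91 91 90 89 84 76 66 59 59 62 64 64
  64 64]
 [59 58 58 58 59 63 75 83 86 87 90 91 90 91 91 90 88 83 74 64 60 61 63 64
  64 64]
 [59 58 58 58 61 71 82 87 88 88 90 90 90 90
[... 585 characters left out ...]
86 79 67 57 53 56 61 64 64
  66 66]
 [63 64 64 61 59 56 53 56 65 73 77 79 79 79 78 75 66 58 53 53 57 63 65 65
  66 67]
 [63 65 65 63 61 58 55 54 57 61 63 65 65 65 64 61 57 54 54 57 61 64 65 66
  66 67]
 [63 64 65 63 62 61 58 56 56 55 55 55 54 54 54 54 55 55 57 61 64 65 65 66
  67 67]
 [63 64 65 65 64 63 61 59 58 56 55 54 53 53 54 56 58 60 62 64 65 65 66 66
  66 67]
 [65 65 66 66 65 64 64 63 61 59 59 58 58 58 59 61 63 64 65 66 65 65 65 66
  67 67]
 [65 66 66 66 65 65 65 66 64 62 62 62 62 62 63 65 65 66 67 67 66 66 66 67
  67 67]
 [65 66 66 65 65 65 66 67 66 64 65 65 65 65 66 66 66 66 67 67 67 68 68 68
  67 68]
 [66 65 65 66 66 65 66 66 65 65 65 66 67 67 67 67 67 66 66 67 67 68 68 68
  68 68]]
```

```bash
python3 -m creep '[{"delta_pos":[0,0,-0.02],"roll":0,"jaw":0.015},{"delta_pos":[0,-0.004,-0.04],"roll":0,"jaw":0.015},{"delta_pos":[0,-0.004,-0.06],"roll":0,"jaw":0.015},{"delta_pos":[0,-0.004,-0.06],"roll":0,"jaw":0.015},{"delta_pos":[0,-0.004,-0.06],"roll":0,"jaw":0.015}]'
python3 - <<'E'
from h import *
import pickle
st=r.get_state();c=r.capture('wrist');c['st']=st;pickle.dump(c,open('w4.pkl','wb'))
s=r.capture('scene');pickle.dump(s,open('s4.pkl','wb'))
t=np.array(st['tcp_pos']);print(t,proj(c,t,st),proj(c,[.5297,.1005,.058],st))
def crop(im,x,y,w,h,k): return cv2.resize(im[y:y+h,x:x+w],None,fx=k,fy=k,interpolation=cv2.INTER_CUBIC)
u,v=map(int,proj(s,t));print(u,v)
cv2.imwrite('pics/c4.png',np.hstack([crop(c['pixels'],240,180,80,110,5),crop(s['pixels'],u-40,v-50,80,110,5)]))
E
```

```text
clock: 6.6
tcp_pos: [0.53, 0.0804, 0.0871]
tool_rot: [2.388, 2.04, 0.001]
force: [0.3, -0.5, 0.1]
grip_width: 0.243
gripper_force: 25.0
[0.53003586 0.08040041 0.08712603] (np.float64(286.5029418293113), np.float64(259.8846015750711)) (np.float64(280.68064498053525), np.float64(209.95111574971784))
231 210
```

View pics/c4.png

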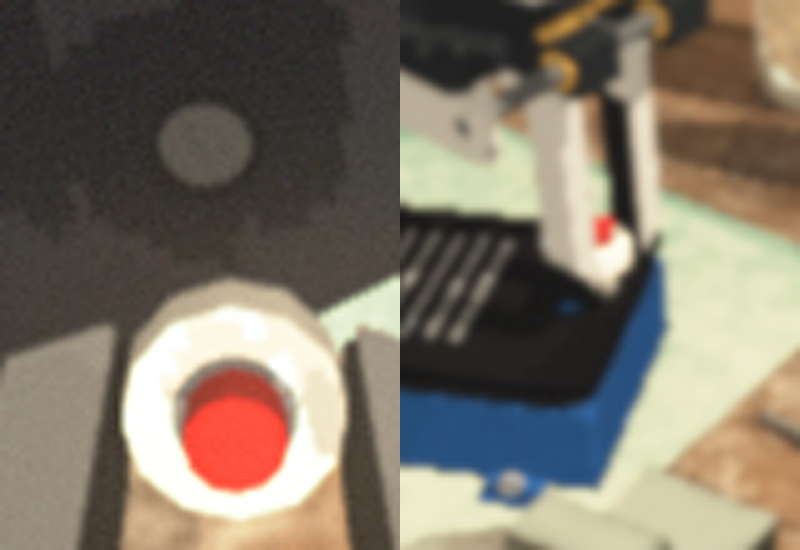

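The hole is at (280.9,208.9) and the centre of the collar's top face at (286.8,262.1).

```bash
python3 - <<'E'
from h import *
import pickle
c=pickle.load(open('w4.pkl','rb'));st=c['st'];t=st['tcp_pos']
h=onz(c,280.8,208.9,.058,st)
for dz in (.006,.007,.008):
    q=onz(c,286.8,262.1,t[2]+dz,st);print(h-q,q-t)
E
```

```text
[-0.00051882  0.01944343 -0.03512603] [0.00035837 0.00128865 0.006     ]
[-0.00058584  0.0190127  -0.03612603] [0.0004254  0.00171938 0.007     ]
[-0.00065286  0.01858198 -0.03712603] [0.00049242 0.0021501  0.008     ]
```

```bash
python3 -m creep '[{"delta_pos":[-0.0005,0.01,0],"roll":0,"jaw":0.015},{"delta_pos":[-0.0005,0.019,0],"roll":0,"jaw":0.015},{"delta_pos":[-0.0005,0.019,-0.003],"roll":0,"jaw":0.015},{"delta_pos":[-0.0005,0.019,-0.006],"roll":0,"jaw":0.015},{"delta_pos":[-0.0005,0.019,-0.008],"roll":0,"jaw":0.015}]'; python3 -m creep '[{"delta_pos":[0,0,-0.001],"roll":0,"jaw":0.015},{"delta_pos":[0,0,-0.002],"roll":0,"jaw":0.015},{"delta_pos":[0,0,-0.003],"roll":0,"jaw":0.015},{"delta_pos":[0,0,-0.004],"roll":0,"jaw":0.015},{"delta_pos":[0,0,-0.004],"roll":0,"jaw":0.015}]'
```

```text
clock: 7.32
tcp_pos: [0.5287, 0.0994, 0.0781]
tool_rot: [-2.388, -2.041, 0.001]
force: [0.5, -0.4, -0.1]
grip_width: 0.243
gripper_force: 25.0
clock: 7.95
tcp_pos: [0.5289, 0.0995, 0.0744]
tool_rot: [2.388, 2.041, -0.0]
force: [0.6, 0.1, 0.1]
grip_width: 0.244
gripper_force: 25.0
```

```bash
python3 -m creep '[{"delta_pos":[0,0,-0.001],"roll":0,"jaw":0.015},{"delta_pos":[0,0,-0.002],"roll":0,"jaw":0.015},{"delta_pos":[0,0,-0.0025],"roll":0,"jaw":0.015},{"delta_pos":[0,0,-0.003],"roll":0,"jaw":0.015},{"delta_pos":[0,0,-0.003],"roll":0,"jaw":0.015}]'
```

```text
clock: 8.57
tcp_pos: [0.5289, 0.0995, 0.0715]
tool_rot: [2.388, 2.041, 0.0]
force: [-0.1, 0.5, -1.1]
grip_width: 0.242
gripper_force: 25.0
```

```bash
python3 -m creep '[{"delta_pos":[0,0,-0.001],"roll":0,"jaw":0.015},{"delta_pos":[0,0,-0.0015],"roll":0,"jaw":0.015},{"delta_pos":[0,0,-0.002],"roll":0,"jaw":0.015},{"delta_pos":[0,0,-0.002],"roll":0,"jaw":0.015},{"delta_pos":[0,0,-0.002],"roll":0,"jaw":0.015}]'
```

```text
clock: 9.2
tcp_pos: [0.529, 0.0995, 0.0695]
tool_rot: [2.388, 2.041, 0.0]
force: [0.0, 0.8, -0.3]
grip_width: 0.247
gripper_force: 25.0
```

```bash
python3 -m creep '[{"delta_pos":[0,0,-0.001],"roll":0,"jaw":0.015},{"delta_pos":[0,0,-0.002],"roll":0,"jaw":0.015},{"delta_pos":[0,0,-0.003],"roll":0,"jaw":0.015},{"delta_pos":[0,0,-0.003],"roll":0,"jaw":0.015},{"delta_pos":[0,0,-0.003],"roll":0,"jaw":0.015}]'; python3 -m creep '[{"delta_pos":[0,0,-0.001],"roll":0,"jaw":0.015},{"delta_pos":[0,0,-0.002],"roll":0,"jaw":0.015},{"delta_pos":[0,0,-0.003],"roll":0,"jaw":0.015},{"delta_pos":[0,0,-0.003],"roll":0,"jaw":0.015},{"delta_pos":[0,0,-0.003],"roll":0,"jaw":0.015}]'
```

```text
clock: 9.82
tcp_pos: [0.529, 0.0995, 0.0665]
tool_rot: [2.388, 2.041, 0.0]
force: [-0.2, 0.2, 0.1]
grip_width: 0.244
gripper_force: 25.0
clock: 10.45
tcp_pos: [0.529, 0.0995, 0.0635]
tool_rot: [2.388, 2.041, 0.0]
force: [-0.6, 0.2, 0.0]
grip_width: 0.241
gripper_force: 25.0
```

```bash
python3 -m creep '[{"delta_pos":[0,0,-0.0005],"roll":0,"jaw":0.015},{"delta_pos":[0,0,-0.001],"roll":0,"jaw":0.015},{"delta_pos":[0,0,-0.0015],"roll":0,"jaw":0.015},{"delta_pos":[0,0,-0.002],"roll":0,"jaw":0.015},{"delta_pos":[0,0,-0.002],"roll":0,"jaw":0.015}]'; python3 -m creep '[{"delta_pos":[0,0,-0.0005],"roll":0,"jaw":0.015},{"delta_pos":[0,0,-0.001],"roll":0,"jaw":0.015},{"delta_pos":[0,0,-0.001],"roll":0,"jaw":0.015},{"delta_pos":[0,0,-0.001],"roll":0,"jaw":0.015},{"delta_pos":[0,0,-0.001],"roll":0,"jaw":0.015}]'
```

```text
clock: 11.08
tcp_pos: [0.5289, 0.0995, 0.0614]
tool_rot: [-2.388, -2.041, 0.0]
force: [-0.5, -0.5, -1.2]
grip_width: 0.246
gripper_force: 25.0
clock: 11.7
tcp_pos: [0.529, 0.0995, 0.0606]
tool_rot: [2.388, 2.041, 0.0]
force: [-0.5, 0.3, 3.3]
grip_width: 0.246
gripper_force: 25.0
```

```bash
python3 -m creep '[{"delta_pos":[0,0,-0.0005],"roll":0,"jaw":0.015},{"delta_pos":[0,0,-0.001],"roll":0,"jaw":0.015},{"delta_pos":[0,0,-0.001],"roll":0,"jaw":0.015},{"delta_pos":[0,0,-0.001],"roll":0,"jaw":0.015},{"delta_pos":[0,0,-0.001],"roll":0,"jaw":0.015}]'
```

```text
clock: 12.32
tcp_pos: [0.529, 0.0995, 0.0599]
tool_rot: [2.388, 2.041, 0.0]
force: [-1.4, 0.2, 5.6]
grip_width: 0.243
gripper_force: 25.0
```

Contact came at the expected height with no side load, so the rivet is seated. I'll release it and back off to look.

```bash
python3 -m creep '[{"delta_pos":[0,0,0.001],"roll":0,"jaw":0.015},{"delta_pos":[0,0,0.001],"roll":0,"jaw":0.03},{"delta_pos":[0,0,0.001],"roll":0,"jaw":0.045},{"delta_pos":[0,0,0.001],"roll":0,"jaw":0.045},{"delta_pos":[0,0,0.001],"roll":0,"jaw":0.045}]'; python3 -m creep '[{"delta_pos":[0,0,0.005],"roll":0,"jaw":0.045},{"delta_pos":[0,0,0.015],"roll":0,"jaw":0.045},{"delta_pos":[0,0,0.03],"roll":0,"jaw":0.045},{"delta_pos":[0,0,0.05],"roll":0,"jaw":0.045},{"delta_pos":[0,0,0.05],"roll":0,"jaw":0.045}]'
python3 - <<'E'
from h import *
import pickle
st=r.get_state();c=r.capture('wrist');c['st']=st;pickle.dump(c,open('w5.pkl','wb'))
s=r.capture('scene');pickle.dump(s,open('s5.pkl','wb'))
t=np.array(st['tcp_pos']);print(t,proj(c,[t[0],t[1],.068],st),proj(c,[t[0],t[1],.076],st))
def crop(im,x,y,w,h,k): return cv2.resize(im[y:y+h,x:x+w],None,fx=k,fy=k,interpolation=cv2.INTER_CUBIC)
cv2.imwrite('pics/c5.png',np.hstack([crop(c['pixels'],240,180,80,110,5),crop(s['pixels'],185,160,80,110,5)]))
E
```

```text
clock: 12.95
tcp_pos: [0.5289, 0.0995, 0.0603]
tool_rot: [-2.388, -2.041, 0.0]
force: [0.4, 0.3, -0.2]
grip_width: 0.478
gripper_force: 0.0
clock: 13.58
tcp_pos: [0.5307, 0.0996, 0.1129]
tool_rot: [2.386, 2.039, 0.006]
force: [0.7, -0.2, -0.0]
grip_width: 0.477
gripper_force: 0.0
[0.53068739 0.09961073 0.11285834] (np.float64(286.21868993716566), np.float64(232.79945349421732)) (np.float64(286.26226837687955), np.float64(236.88170820166854))
```

View pics/c5.png

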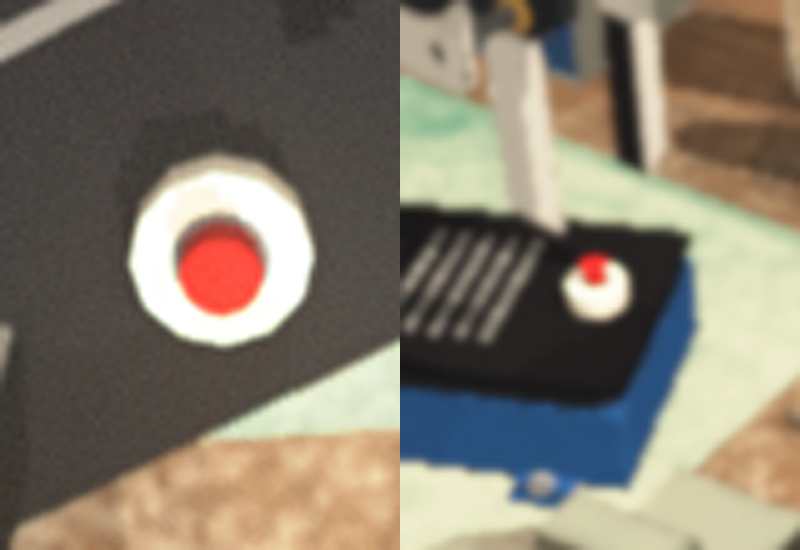

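The rivet sits flat on the cover with its pin up: collar at about (284,230) full wrist pixels, and 8 mm of pin visible in the scene view. Next I close the jaws and press the pin.

```bash
python3 -m creep '[{"delta_pos":[0,0.0015,0],"roll":0,"jaw":0.02},{"delta_pos":[0,0.0015,0],"roll":0,"jaw":0},{"delta_pos":[0,0.0015,0],"roll":0,"jaw":0},{"delta_pos":[0,0.0015,-0.01],"roll":0,"jaw":0},{"delta_pos":[0,0.0015,-0.02],"roll":0,"jaw":0}]' 20;  python3 -m creep '[{"delta_pos":[0,0,-0.004],"roll":0,"jaw":0},{"delta_pos":[0,0,-0.008],"roll":0,"jaw":0},{"delta_pos":[0,0,-0.011],"roll":0,"jaw":0},{"delta_pos":[0,0,-0.011],"roll":0,"jaw":0},{"delta_pos":[0,0,-0.011],"roll":0,"jaw":0}]'
```

```text
clock: 14.3
tcp_pos: [0.5287, 0.1009, 0.0896]
tool_rot: [-2.388, -2.041, 0.001]
force: [1.1, 0.5, -0.6]
grip_width: 0.008
gripper_force: 0.0
clock: 14.92
tcp_pos: [0.5291, 0.101, 0.0797]
tool_rot: [2.388, 2.041, 0.001]
force: [0.5, 0.0, 0.6]
grip_width: 0.006
gripper_force: 0.0
```

Above the pin now; creep down.

```bash
python3 -m creep '[{"delta_pos":[0,0,-0.001],"roll":0,"jaw":0},{"delta_pos":[0,0,-0.002],"roll":0,"jaw":0},{"delta_pos":[0,0,-0.003],"roll":0,"jaw":0},{"delta_pos":[0,0,-0.004],"roll":0,"jaw":0},{"delta_pos":[0,0,-0.004],"roll":0,"jaw":0}]';python3 -m creep '[{"delta_pos":[0,0,-0.0005],"roll":0,"jaw":0},{"delta_pos":[0,0,-0.001],"roll":0,"jaw":0},{"delta_pos":[0,0,-0.0015],"roll":0,"jaw":0},{"delta_pos":[0,0,-0.002],"roll":0,"jaw":0},{"delta_pos":[0,0,-0.002],"roll":0,"jaw":0}]'
```

```text
clock: 15.55
tcp_pos: [0.529, 0.101, 0.0759]
tool_rot: [2.388, 2.041, 0.0]
force: [-0.9, 0.2, 4.3]
grip_width: 0.006
gripper_force: 2.0
clock: 16.18
tcp_pos: [0.5291, 0.101, 0.0744]
tool_rot: [2.388, 2.041, 0.001]
force: [-2.2, 0.1, 8.1]
grip_width: 0.001
gripper_force: 4.4
```

```bash
python3 -m creep '[{"delta_pos":[0,0,-0.0005],"roll":0,"jaw":0},{"delta_pos":[0,0,-0.001],"roll":0,"jaw":0},{"delta_pos":[0,0,-0.0015],"roll":0,"jaw":0},{"delta_pos":[0,0,-0.002],"roll":0,"jaw":0},{"delta_pos":[0,0,-0.002],"roll":0,"jaw":0}]';python3 -m creep '[{"delta_pos":[0,0,-0.0005],"roll":0,"jaw":0},{"delta_pos":[0,0,-0.001],"roll":0,"jaw":0},{"delta_pos":[0,0,-0.0015],"roll":0,"jaw":0},{"delta_pos":[0,0,-0.002],"roll":0,"jaw":0},{"delta_pos":[0,0,-0.002],"roll":0,"jaw":0}]'
```

```text
clock: 16.8
tcp_pos: [0.5291, 0.101, 0.0724]
tool_rot: [2.388, 2.041, 0.001]
force: [-2.7, 0.2, 8.8]
grip_width: 0.006
gripper_force: 4.4
clock: 17.42
tcp_pos: [0.529, 0.101, 0.0704]
tool_rot: [2.388, 2.041, 0.001]
force: [-1.9, -0.9, 9.5]
grip_width: 0.004
gripper_force: 4.4
```

Steady 9 N, so the pin is sliding.

```bash
python3 -m creep '[{"delta_pos":[0,0,-0.0005],"roll":0,"jaw":0},{"delta_pos":[0,0,-0.001],"roll":0,"jaw":0},{"delta_pos":[0,0,-0.0015],"roll":0,"jaw":0},{"delta_pos":[0,0,-0.002],"roll":0,"jaw":0},{"delta_pos":[0,0,-0.002],"roll":0,"jaw":0}]';python3 -m creep '[{"delta_pos":[0,0,-0.0005],"roll":0,"jaw":0},{"delta_pos":[0,0,-0.001],"roll":0,"jaw":0},{"delta_pos":[0,0,-0.0015],"roll":0,"jaw":0},{"delta_pos":[0,0,-0.0015],"roll":0,"jaw":0},{"delta_pos":[0,0,-0.0015],"roll":0,"jaw":0}]'
```

```text
clock: 18.05
tcp_pos: [0.529, 0.101, 0.0684]
tool_rot: [2.388, 2.041, 0.001]
force: [-3.1, -0.7, 8.7]
grip_width: 0.006
gripper_force: 4.4
clock: 18.68
tcp_pos: [0.529, 0.101, 0.0669]
tool_rot: [2.388, 2.041, 0.001]
force: [-2.3, -0.2, 9.1]
grip_width: 0.006
gripper_force: 4.4
```

```bash
python3 -m creep '[{"delta_pos":[0,0,-0.0005],"roll":0,"jaw":0},{"delta_pos":[0,0,-0.001],"roll":0,"jaw":0},{"delta_pos":[0,0,-0.001],"roll":0,"jaw":0},{"delta_pos":[0,0,-0.001],"roll":0,"jaw":0},{"delta_pos":[0,0,-0.001],"roll":0,"jaw":0}]'
```

```text
clock: 19.3
tcp_pos: [0.5291, 0.101, 0.0663]
tool_rot: [2.388, 2.041, 0.001]
force: [-3.0, 0.5, 10.8]
grip_width: 0.006
gripper_force: 5.4
```

```bash
python3 -m creep '[{"delta_pos":[0,0,-0.0004],"roll":0,"jaw":0},{"delta_pos":[0,0,-0.0008],"roll":0,"jaw":0},{"delta_pos":[0,0,-0.0008],"roll":0,"jaw":0},{"delta_pos":[0,0,-0.0008],"roll":0,"jaw":0},{"delta_pos":[0,0,-0.0008],"roll":0,"jaw":0}]'
```

```text
clock: 19.92
tcp_pos: [0.5291, 0.101, 0.0657]
tool_rot: [2.388, 2.041, 0.001]
force: [-2.6, -0.1, 12.9]
grip_width: 0.006
gripper_force: 6.3
```

The force now rises along the foam's stiffness, so the pin is at its stop. Retract and check.

```bash
python3 -m creep '[{"delta_pos":[0,0,0.002],"roll":0,"jaw":0},{"delta_pos":[0,0,0.005],"roll":0,"jaw":0},{"delta_pos":[0,0,0.02],"roll":0,"jaw":0},{"delta_pos":[0,0,0.05],"roll":0,"jaw":0},{"delta_pos":[0,0,0.1],"roll":0,"jaw":0.03}]';python3 -m creep '[{"delta_pos":[0,-0.02,0],"roll":0,"jaw":0.04},{"delta_pos":[0,-0.04,0],"roll":0,"jaw":0.05},{"delta_pos":[0,-0.04,0],"roll":0,"jaw":0.05},{"delta_pos":[0,-0.04,0],"roll":0,"jaw":0.05},{"delta_pos":[0,-0.04,0],"roll":0,"jaw":0.05}]'
python3 - <<'E'
from h import *
c=r.capture('wrist');s=r.capture('scene')
def crop(im,x,y,w,h,k): return cv2.resize(im[y:y+h,x:x+w],None,fx=k,fy=k,interpolation=cv2.INTER_CUBIC)
cv2.imwrite('pics/c6.png',np.hstack([crop(c['pixels'],220,110,133,160,3),crop(s['pixels'],155,150,100,120,4)]))
E
```

```text
clock: 20.55
tcp_pos: [0.5278, 0.1009, 0.1641]
tool_rot: [-2.387, -2.039, 0.004]
force: [1.2, 0.2, 1.0]
grip_width: 0.078
gripper_force: 0.0
clock: 21.18
tcp_pos: [0.5289, 0.0617, 0.1641]
tool_rot: [-2.387, -2.041, -0.0]
force: [0.4, 0.1, 0.4]
grip_width: 0.53
gripper_force: 0.0
```

View pics/c6.png

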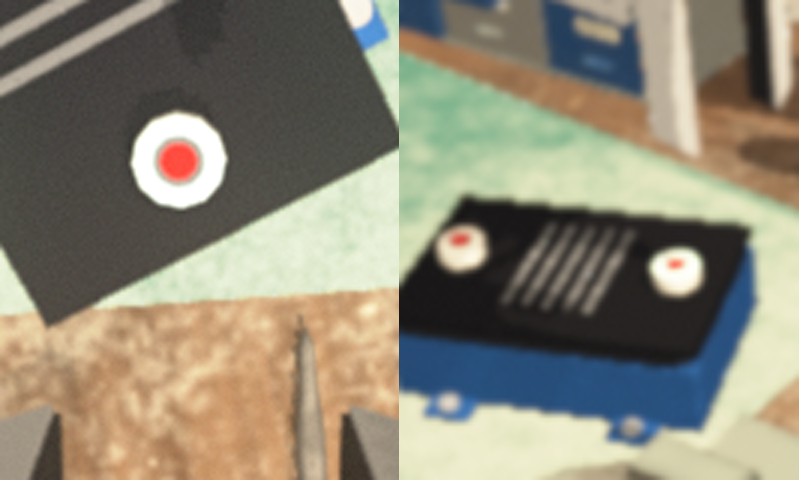

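The pin is flush (wrist about (279,163)), the rivet is seated level, and it looks just like the fitted one.

```bash
python3 -c "
from station import r
print(r.close_job())"
```

```text
the job is handed in; nothing more can be done
None
```

I seated the rivet in the cover's empty hole with the pin up, then pressed the pin flush, and handed the job in at about 21 s; the highest vertical force I read was about 13 N, and the spent rivet was not touched.

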